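Nudge the drip grid into its well

TASK

The red drip grid has been left lying on the metal drip station of the drinks counter, beside its round well. Without picking it up, push it across the station with your fingertips until it drops into the well and lies flat; take your fingers off it, then press down on it with a fingertip to make sure it is home, and move clear. Keep the grid on the station and do not knock the ramekin or the other things on the counter.

Things in the scene. Friction and masses are not known exactly. Their poses are not given: they have to be found in the camera images.
- station: Flat grey metal drip station fixed to the counter: a plate 190 (its x) by 380 (its y) by 30 mm high. Origin at the centre of its underside, z up. Its flat top (the deck), 30 mm above the counter, has no raised rim. It has one round well in the middle.
- well (a point): Centre of the floor of the round well in the middle of the station; axes as the station's. The well is 94 mm across and 9 mm deep with straight walls and a black rigid floor, 21 mm above the counter.
- grid: Loose red disc with dark slots, 90 mm across, 8 mm thick, 70 to 140 g. Origin: centre of its underside, z up. Starts flat on the deck on the well's station +y or -y side, centres 108 to 131 mm apart; a light push slides it. It tips in only once its centre is within about 14 mm of the well's. Home (2 mm play all round) its origin is at point well, its top 1 mm below the deck.
- ramekin: Loose small blue ramekin, 62 mm across, 38 mm high, standing on the deck on the other side of the well from the grid, its centre 108 to 131 mm from the well's. Origin at the centre of its underside. Leave it alone.
- pitcher: Square closed beige pitcher with red lid and handle, 104 mm wide, 232 mm high, on the counter at the robot's right. Origin at the centre of its underside. Leave it alone.
- tumbler: Clear empty tumbler, 84 mm across, 120 mm high, on the counter at the robot's right, near it. Origin at the centre of its underside. Leave it alone.
- lids: Stack of white cup lids, 92 mm across, 32 mm high, on the counter at the robot's left, near it. Origin at the centre of its underside. Leave it alone.
- cups: Upright stack of white paper cups, 81 mm across, 150 mm high, on the counter at the robot's left. Origin at the centre of its underside. Leave it alone.
- jar: Amber jar with steel cap, 72 mm across, 110 mm high, on the counter at the left. Origin at the centre of its underside. Leave it alone.
- spoon: Steel spoon 200 mm long lying on the counter beyond the station, origin on its underside. Leave it alone.
Things that resemble listed ones, but are neither listed nor needed, are in the scene too. Several things have the shape of the grid; the one meant has the colours described above.

How it is judged:
On the way, in this order (a step that is already met when the one before it is completed fails the run):
1. the grid lies flat in the well, fingers off it (horizontal distance between grid and well below 0.004 m and z of grid in the frame of well between -0.003 and 0.002 m and angle between grid's own z axis and vertical below 0.04 rad and contact force between the fingers and grid below 0.5 N), for 0.2 s.
2. the seated grid is pressed down with a fingertip, with at least 2 N (horizontal distance between grid and well below 0.004 m and z of grid in the frame of well between -0.003 and 0.002 m and angle between grid's own z axis and vertical below 0.04 rad and contact force between the fingers and grid above 2 N), for 0.1 s.
At the end, for the whole second after the job is handed in: The grid lies at rest in the well: centre within 4 mm of the well's, underside within 2 mm of its floor, tilted less than 0.04 rad; the ramekin is within 15 mm and the other things within 20 mm of where they started (horizontal distance between grid and well below 0.004 m and z of grid in the frame of well between -0.003 and 0.002 m and angle between grid's own z axis and vertical below 0.04 rad and linear speed of grid below 0.01 m/s and distance of each of pitcher, tumbler, lids, cups, jar, spoon from where it was at the start of the episode below 0.02 m and distance of ramekin from where it was at the start of the episode below 0.015 m); the robot touches nothing.
It fails at once if the grid was lifted off the deck (its centre more than 12 mm above it) (z of grid in the frame of station above 0.042 m).
It fails at once if the grid was tipped up more than 0.6 rad (angle between grid's own z axis and vertical above 0.6 rad).
It fails at once if the grid fell off the station (height (world z) of grid below 0.012 m).
It fails at once if the ramekin was knocked (moved more than 15 mm) (distance of ramekin from where it was at the start of the episode above 0.015 m).
It fails at once if a bystander was knocked (moved more than 20 mm) (distance of any of pitcher, tumbler, lids, cups, jar, spoon from where it was at the start of the episode above 0.02 m).
It also fails if it takes over 51 s, if anything falls off the work surface, if the arm or the gripper's body presses on something with over 40 N, if the wrist force passes 120 N, or if a joint passes its speed limit or range.

ROBOT

A 6-joint arm with a two-finger parallel gripper is mounted at the origin on the work surface. World frame = base frame: x ahead of the robot, y to its left, z up, the work surface at z = 0. Lengths are in m, angles in rad, forces in N, time in s.
With the tool pointing down it reaches from about 0.25 to 0.775 m from the base axis. Payload 4 kg.
Tool frame: the origin (TCP) lies at the very end of the fingers, on their centre line; the grasp point (between the pads) lies behind it (r.hold_point_z is the z of the grasp point in the tool frame, in m); z points along the fingers, y is the direction in which the jaws open and shut (so a half turn about z gives the same grasp; the last joint's range is limited). The gripper opens to 94 mm and grips with 3 to 60 N. Pads are 16 mm wide; open, the fingers measure 119 mm over their backs; the gripper's body (75 mm by 177 mm) begins 78 mm behind the grasp point.
Start: joints at [-1.252, 0.087, 1.371, -0, 1.684, -0.103], TCP at [0.225, -0.502, 0.206] pointing down, gripper open.
Joint ranges: [-3.1, 3.1], [-0.76, 2.03], [0.27, 2.55], [-1.08, 4.22], [0.17, 2.65], [-2.57, 2.57]. Speed limits (rad/s): [2.79, 2.79, 3.14, 3.14, 3.14, 3.14].

INTERFACE

Orientations are given as a rotation vector (axis times angle).
In Python, from plant import r gives the robot as it stands.
- The arm moves only by the shell command python3 -m creep 'ROWS' [FORCE]. ROWS is JSON, a list of rows, each a list of 3 entries, a list of its own where there are three numbers: the turn, a rotation vector about the tool's x, y, z in rad, then the shift along the tool's x, y, z in m, then the gripper's target within -1 to 1 (fully open at 1, half-way at 0, shut at -1). A call has 1 to 5 rows; each row shifts and turns the commanded pose from where the row before left it, along the tool's axes as they then stand; what a row does not reach is not made up. A row lasts 1/10 s, in which the tool goes at most 50 mm and 8.59 degrees, less where a joint would pass 70% of its speed; a pose out of reach is approached as far as the arm can. A call with a gripper value outside its range is refused whole. The fingers move at their own pace and stop on an object; FORCE is the grip in N (left out, the last holds). Time passes only in rows, so rows that do not move let the fingers close. It gives the time, the measured TCP pose, the force and the opening at its end, in the units of the state.
- r.state(): the state, without advancing time (a new reading comes with each control period).
- r.camera(name): name is "scene" or "side" or "wrist"; returns a dict with "color" (400x640x3 uint8, blue, green, red), "fx", "fy", "cx", "cy" (pixels), "dist_coeffs" ([k1, k2, p1, p2, k3] as OpenCV has them; the pictures are not rectified), "position" and "attitude" of the camera in the world; the wrist camera has in their place "hand_eye" (4x4, takes a point from camera to tool coordinates, whose origin is the TCP and whose axes are the flange's). Camera axes: x right, y down, z forward; pixel columns grow to the right and rows downward; lengths in m; the calibration is good to about 2 mm. A picture is of the moment at which its call begins: read the wrist's pose just before it. There is no depth.
- r.job_done(): hands the job in, once; it reports no verdict.
The state is a dict: "t": time; "joint_pos": joint angles; "joint_vel": joint speeds; "joint_torque": joint torques, N m; "eef_pos": TCP position; "tcp_rot": TCP orientation; "contact_force": force on the tool from outside, world axes, zero at the start; "torque": the same for the moment, N m; "grip_width": opening from 0.0 (shut) to 1.0 (fully open).
Only numpy, scipy, OpenCV 4.12 (cv2) and the standard library are available. Lean on these libraries where they do the work, as an engineer would, in place of code of your own. Each camera call takes 0.05 s, during which the arm holds its last target.

## Working session

There is one attempt and no reset: what is moved stays moved. The work goes in short steps, Python scripts to look and compute and a shell command to move; the robot and the scene stay as the last step left them, time stands still between calls to the robot, and variables do not carry over. Pictures are saved under pics/ and viewed, and the job is handed in when it is done.

```bash
ls; mkdir -p pics
cat > h.py <<'E'
import numpy as np, cv2
from scipy.spatial.transform import Rotation as R
from plant import r
E
python3 - <<'E'
from h import *
s=r.state(); print(s, r.hold_point_z)
for n in ("scene","side","wrist"):
    c=r.camera(n); cv2.imwrite(f"pics/{n}0.png",c["color"])
    np.save(f"pics/{n}0.npy",{k:v for k,v in c.items()},allow_pickle=True)
    print(n,{k:v for k,v in c.items() if k!="color"})
E
```

```text
pics
{'t': 0.0, 'joint_pos': array([-1.25211459e+00,  8.79684442e-02,  1.37223252e+00, -1.77996529e-05,
        1.68363192e+00, -1.03049198e-01]), 'joint_vel': array([-0.00018981, -0.00010522,  0.00134796, -0.00039636, -0.00051119,
        0.00072727]), 'joint_torque': array([ 2.02226088e-04, -3.40187502e+01, -3.02424610e+01,  7.18014501e-02,
        3.28719697e-02, -1.67616399e-04]), 'eef_pos': array([ 0.22497783, -0.5012727 ,  0.20430789]), 'tcp_rot': array([-3.06983139e+00, -6.57086239e-01,  4.06002061e-04]), 'contact_force': array([0.17883629, 0.38392181, 0.05104908]), 'torque': array([-0.01089986, -0.03507451, -0.0917035 ]), 'grip_width': 0.997383135034828} -0.0188
scene {'fx': 369.5655595890671, 'fy': 369.5655595890671, 'cx': 320.4192931024559, 'cy': 205.33426065271908, 'dist_coeffs': array([-0.0095064,  0.       ,  0.       ,  0.       ,  0.       ]), 'position': array([ 1.15510715, -0.67036641,  0.9694837 ]), 'attitude': array([-2.23160712, -0.87165267,  0.33808563])}
side {'fx': 411.6644377518717, 'fy': 411.6644377518717, 'cx': 323.2562804845511, 'cy': 200.47800268987208, 'dist_coeffs': array([0.01757744, 0.        , 0.        , 0.        , 0.        ]), 'position': array([-0.17635063,  0.69469146,  1.16348845]), 'attitude': array([-1.01157428,  2.4775279 , -0.98558059])}
wrist {'fx': 348.9315854001504, 'fy': 348.9315854001504, 'cx': 314.8025998812434, 'cy': 200.93640433054802, 'dist_coeffs': array([-0.01858907,  0.        ,  0.        ,  0.        ,  0.        ]), 'hand_eye': array([[ 2.88971152e-04, -9.64800572e-01, -2.62982457e-01,
         7.58055780e-02],
       [ 9.99999651e-01,  4.85078826e-04, -6.80780309e-04,
         2.56643474e-04],
       [ 7.84384453e-04, -2.62982168e-01,  9.64800375e-01,
        -1.78971607e-01],
       [ 0.00000000e+00,  0.00000000e+00,  0.00000000e+00,
         1.00000000e+00]])}
```

View pics/scene0.png

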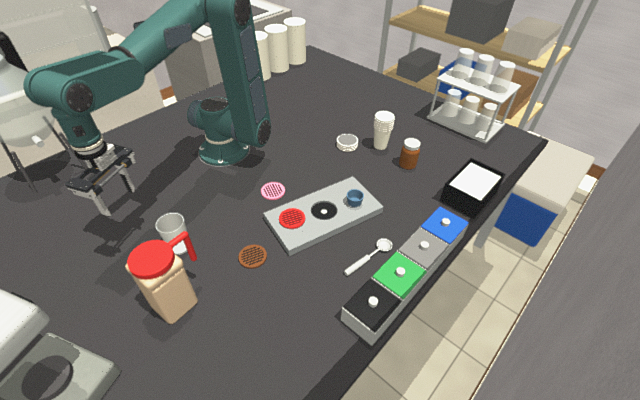

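View pics/side0.png

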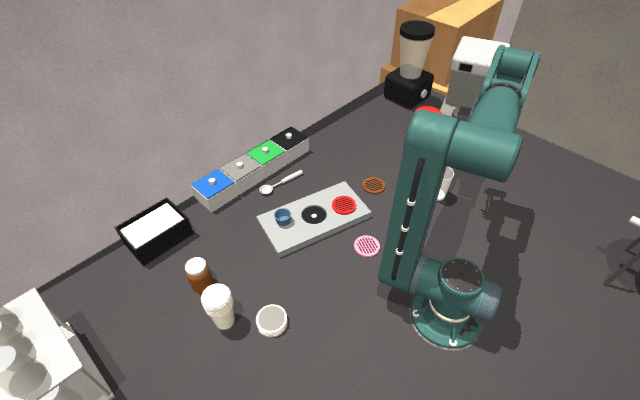

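View pics/wrist0.png

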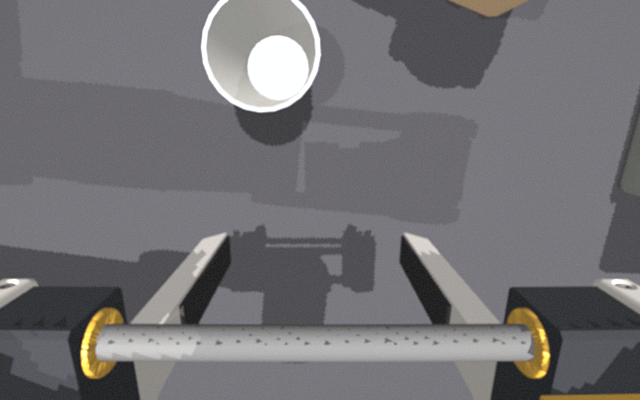

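The scene picture shows three discs: red at (292,218) on the station, pink at (273,190) and brown at (252,257), both on the counter. The red one fits: it has the right colour and lies on the deck beside the well at (323,210). The ramekin at (355,198) is on the well's other side. Next I'll confirm this in an enlarged crop and measure.

```bash
cat >> h.py <<'E'
def cam(n,c,T=None):
    K=np.array([[c["fx"],0,c["cx"]],[0,c["fy"],c["cy"]],[0,0,1]])
    if n!="wrist":
        Rc=R.from_rotvec(c["attitude"]).as_matrix(); p=np.array(c["position"])
    else:
        M=T@c["hand_eye"]; Rc=M[:3,:3]; p=M[:3,3]
    return K,c["dist_coeffs"],Rc,p
def cast(C,px,z):
    K,d,Rc,p=C
    u=cv2.undistortPoints(np.array(px,float).reshape(-1,1,2),K,d).reshape(-1,2)
    v=np.c_[u,np.ones(len(u))]@Rc.T
    return p+v*((z-p[2])/v[:,2])[:,None]
def proj(C,P):
    K,d,Rc,p=C
    return cv2.projectPoints((np.atleast_2d(P)-p)@Rc,np.zeros(3),np.zeros(3),K,d)[0].reshape(-1,2)
def tcp():
    s=r.state();T=np.eye(4);T[:3,:3]=R.from_rotvec(s["tcp_rot"]).as_matrix();T[:3,3]=s["eef_pos"];return T,s
def redmask(im):
    h=cv2.cvtColor(im,cv2.COLOR_BGR2HSV)
    return (((h[...,0]<6)|(h[...,0]>174))&(h[...,1]>190)&(h[...,2]>110)).astype(np.uint8)*255
def circ(P):  # algebraic circle fit xy
    A=np.c_[2*P[:,:2],np.ones(len(P))];b=(P[:,:2]**2).sum(1)
    x=np.linalg.lstsq(A,b,rcond=None)[0];return x[:2],np.sqrt(x[2]+x[:2]@x[:2])
E
python3 - <<'E'
from h import *
reg={"scene":(255,170,395,255),"side":(250,178,380,255)}
for n in ("scene","side"):
    c=np.load(f"pics/{n}0.npy",allow_pickle=True).item(); C=cam(n,c); im=c["color"]
    x0,y0,x1,y1=reg[n]; cr=im[y0:y1,x0:x1]
    cv2.imwrite(f"pics/{n}_crop.png",cv2.resize(cr,None,fx=5,fy=5,interpolation=cv2.INTER_NEAREST))
    off=np.array([x0,y0])
    def hull(m,k=5):
        m=cv2.morphologyEx(m,cv2.MORPH_CLOSE,np.ones((k,k)))
        cs=max(cv2.findContours(m,cv2.RETR_EXTERNAL,cv2.CHAIN_APPROX_NONE)[0],key=cv2.contourArea)
        return cv2.convexHull(cs).reshape(-1,2)+off
    def full(m,k=5):
        m=cv2.morphologyEx(m,cv2.MORPH_CLOSE,np.ones((k,k)))
        cs=max(cv2.findContours(m,cv2.RETR_EXTERNAL,cv2.CHAIN_APPROX_NONE)[0],key=cv2.contourArea)
        return cs.reshape(-1,2)+off
    g=full(redmask(cr)); print(n,"grid",circ(cast(C,g,.038)), g.mean(0))
    hsv=cv2.cvtColor(cr,cv2.COLOR_BGR2HSV)
    blk=(hsv[...,2]<50).astype(np.uint8)*255
    # keep component near image well
    w0={"scene":(323,210),"side":(314,214)}[n]
    k,l,st,ce=cv2.connectedComponentsWithStats(cv2.morphologyEx(blk,cv2.MORPH_CLOSE,np.ones((5,5))))
    i=min(range(1,k),key=lambda i:np.hypot(*(ce[i]+off-w0))+ (0 if st[i][4]>100 else 999))
    w=full((l==i).astype(np.uint8)*255); print("well",st[i],"z.021",circ(cast(C,w,.021)),"z.03",circ(cast(C,w,.03)))
    wh=((hsv[...,2]>150)&(np.hypot(*(np.indices(blk.shape)[::-1]+off[:,None,None]-np.array(w0)[:,None,None]))<9))
    yy,xx=np.nonzero(wh); print("dot",len(xx), cast(C,[xx.mean()+x0,yy.mean()+y0],.021) if len(xx) else None)
    bl=((hsv[...,0]>95)&(hsv[...,0]<125)&(hsv[...,1]>110)).astype(np.uint8)*255
    b=full(bl); print("ram",circ(cast(C,b,.068)),b.mean(0))
    # station top: grey bright
    gm=((hsv[...,1]<40)&(hsv[...,2]>100)).astype(np.uint8)*255
    gh=hull(gm,25); q=cv2.minAreaRect(cast(C,gh,.03)[:,:2].astype(np.float32)*1000); print("station",q)
E
```

```text
scene grid (array([ 0.52311609, -0.1046661 ]), np.float64(0.0358699912803456)) [292.80681818 219.86363636]
well [ 57  33  24  16 228] z.021 (array([0.56544089, 0.00991213]), np.float64(0.03655758302939195)) z.03 (array([0.57103613, 0.00345708]), np.float64(0.03621069436230697))
dot 26 [[0.56784814 0.00697525 0.021     ]]Traceback (most recent call last):
  File "<stdin>", line 27, in <module>
  File "<stdin>", line 14, in full
ValueError: max() iterable argument is empty
```

View pics/scene_crop.png

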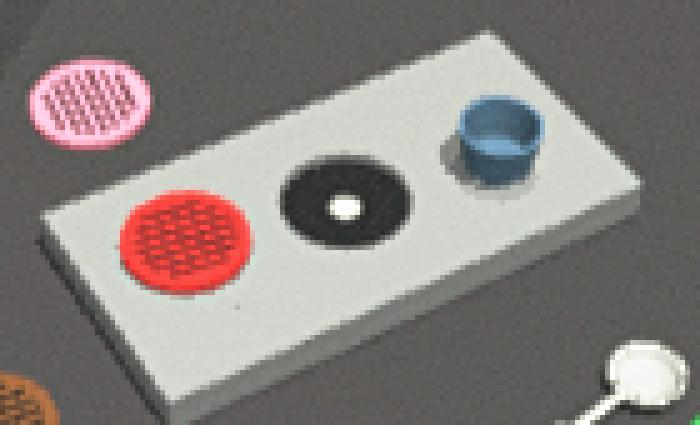

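The crop confirms it: the red slotted disc lies on the deck and the pink and brown ones are on the counter. The masks were too tight (grid radius 36 mm against 45), so I'll loosen them.

```bash
cat > meas.py <<'E'
from h import *
import sys
reg={"scene":(255,170,395,255),"side":(250,178,380,255)}
for n in ("scene","side"):
    c=np.load(f"pics/{n}0.npy",allow_pickle=True).item(); C=cam(n,c); im=c["color"]
    x0,y0,x1,y1=reg[n]; S=4
    cr=cv2.resize(im[y0:y1,x0:x1],None,fx=S,fy=S,interpolation=cv2.INTER_CUBIC)
    cv2.imwrite(f"pics/{n}_crop.png",cr)
    def full(m,near,k=9):
        near=(np.array(near)-[x0,y0]+.5)*S
        m=cv2.morphologyEx(m.astype(np.uint8)*255,cv2.MORPH_CLOSE,np.ones((k,k)))
        cs=[q for q in cv2.findContours(m,cv2.RETR_EXTERNAL,cv2.CHAIN_APPROX_NONE)[0] if cv2.contourArea(q)>300]
        q=min(cs,key=lambda q:np.hypot(*(q.reshape(-1,2).mean(0)-near)))
        return (q.reshape(-1,2)+.5)/S-.5+[x0,y0]
    h=cv2.cvtColor(cr,cv2.COLOR_BGR2HSV).astype(int); H,Sa,V=h[...,0],h[...,1],h[...,2]
    gp,wp,rp={"scene":((292,218),(323,210),(355,198)),"side":((344,205),(314,214),(283,215))}[n]
    g=full(((H<8)|(H>172))&(Sa>140)&(V>60),gp,21)
    gc,gr=circ(cast(C,g,.038)); print(n,"grid",gc.round(4),gr.round(4))
    w=full(V<120,wp,21); 
    cc,rr=circ(cast(C,w,.03)); print(" well@.03",cc.round(4),rr.round(4))
    yy,xx=np.nonzero((V>170)&(np.hypot(np.indices(V.shape)[1]-(wp[0]-x0)*S,np.indices(V.shape)[0]-(wp[1]-y0)*S)<7*S))
    dot=cast(C,[(xx.mean()+.5)/S-.5+x0,(yy.mean()+.5)/S-.5+y0],.021)[0]; print(" dot@.021",dot.round(4))
    b=full((H>92)&(H<125)&(Sa>90),rp,5); bc,br=circ(cast(C,b,.06)); print(" ram~",bc.round(4),br.round(4))
    st=full((Sa<45)&(V>150),wp,61); P=cast(C,cv2.convexHull(st.astype(np.float32)).reshape(-1,2),.03)
    print(" station",cv2.minAreaRect(P[:,:2].astype(np.float32)*1000))
E
python3 meas.py
```

```text
scene grid [ 0.5204 -0.1029] 0.0448
 well@.03 [0.5564 0.0264] 0.2597
 dot@.021 [0.5683 0.0069 0.021 ]
 ram~ [0.6268 0.1028] 0.0342
 station ((539.8837280273438, 18.659332275390625), (398.8480224609375, 347.25103759765625), 66.86603546142578)
side grid [ 0.5133 -0.0989] 0.0455
 well@.03 [ 0.5732 -0.007 ] 0.2415
 dot@.021 [0.5662 0.006  0.021 ]
 ram~ [0.6178 0.1106] 0.0344
 station ((567.5625, 1.655426025390625), (427.5245361328125, 246.6090850830078), 76.54598999023438)
```

The two grid fixes differ by about 8 mm, along the line between the cameras. That fits the 8 mm rim being counted as top face in both views, so the mean should be good. The radii of 45 mm match. Next I'll locate the tall bystanders and compute the approach.

Run:
```python
from h import *
Cs={n:cam(n,np.load(f"pics/{n}0.npy",allow_pickle=True).item()) for n in("scene","side")}
print("pitcher lid top",cast(Cs["scene"],[(152,257)],.232)); print("pitcher base corner",cast(Cs["scene"],[(178,321)],0))
print("tumbler rim",cast(Cs["scene"],[(171,223)],.12))
g=np.array([.5168,-.1009]); w=np.array([.5672,.0065]); d=(w-g); L=np.hypot(*d); d/=L
print("L",L,"d",d,"ang",np.degrees(np.arctan2(d[1],d[0])))
for D in (.0624,.0464,): print(D,g-d*D)
T,s=tcp(); print(np.round(T,3))
goal=np.array([*(g-d*.075),.206]); print("goal",goal)
Rz=R.from_euler('z',np.arctan2(d[1],d[0])-np.arctan2(T[1,0],T[0,0]))
print("rot deg",np.degrees(Rz.as_rotvec()))
print("shift tool", T[:3,:3].T@(goal-T[:3,3]))
```

```text
pitcher lid top [[ 0.49610953 -0.54409938  0.232     ]]
pitcher base corner [[ 5.40891532e-01 -5.70346561e-01  1.11022302e-16]]
tumbler rim [[ 0.32290306 -0.41881389  0.12      ]]
L 0.11863776801676607 d [0.42482256 0.90527664] ang 64.8605676141446
0.0624 [ 0.49029107 -0.15738926]
0.0464 [ 0.49708823 -0.14290484]
[[ 0.912  0.409 -0.001  0.225]
 [ 0.409 -0.912  0.002 -0.501]
 [ 0.    -0.002 -1.     0.205]
 [ 0.     0.     0.     1.   ]]
goal [ 0.48493831 -0.16879575  0.206     ]
rot deg [ 0.          0.         40.69410719]
shift tool [ 0.37329171 -0.19705803 -0.00101654]
```

Paths are clear: the pitcher is about 0.24 m from the path and the tumbler 86 mm below the tool. Moving to above the point behind the grid.

```bash
python3 -m creep '[[[0,0,0],[0.037,-0.0195,0],0],[[0,0,0],[0.037,-0.0195,0],0],[[0,0,0],[0.037,-0.0195,0],0],[[0,0,0],[0.037,-0.0195,0],0],[[0,0,0],[0.037,-0.0195,0],0]]' && python3 -m creep '[[[0,0,0],[0.037,-0.0195,0],0],[[0,0,0],[0.037,-0.0195,0],0],[[0,0,0],[0.037,-0.0195,0],0],[[0,0,0],[0.037,-0.0195,0],0],[[0,0,0],[0.037,-0.0195,0],0]]' && python3 -m creep '[[[0,0,-0.142],[0,0,0],0],[[0,0,-0.142],[0,0,0],0],[[0,0,-0.142],[0,0,0],0],[[0,0,-0.142],[0,0,0],0],[[0,0,-0.142],[0,0,0],0]]' && python3 -m creep '[[[0,0,0],[0,0,0],0],[[0,0,0],[0,0,0],0],[[0,0,0],[0,0,0],0]]'
python3 - <<'E'
from h import *
T,s=tcp(); c=r.camera("wrist"); c["T"]=T; np.save("pics/wrist1.npy",c,allow_pickle=True); cv2.imwrite("pics/wrist1.png",c["color"])
print(T.round(4), s["grip_width"])
E
```

```text
t: 0.65
eef_pos: [0.3547, -0.3356, 0.2052]
tcp_rot: [-3.072, -0.657, 0.0]
contact_force: [0.8, -0.6, 0.2]
grip_width: 0.612
t: 1.15
eef_pos: [0.4836, -0.1708, 0.2052]
tcp_rot: [-3.072, -0.658, 0.0]
contact_force: [0.6, -0.9, 0.6]
grip_width: 0.499
t: 1.65
eef_pos: [0.4827, -0.1722, 0.205]
tcp_rot: [-2.646, -1.692, 0.001]
contact_force: [0.5, 0.4, 0.1]
grip_width: 0.496
t: 1.95
eef_pos: [0.4828, -0.1724, 0.2053]
tcp_rot: [-2.653, -1.682, 0.0]
contact_force: [0.4, -0.3, -0.5]
grip_width: 0.5
[[ 4.269e-01  9.043e-01 -2.000e-04  4.828e-01]
 [ 9.043e-01 -4.269e-01  0.000e+00 -1.724e-01]
 [-1.000e-04 -2.000e-04 -1.000e+00  2.053e-01]
 [ 0.000e+00  0.000e+00  0.000e+00  1.000e+00]] 0.5003219333359171
```

View pics/wrist1.png

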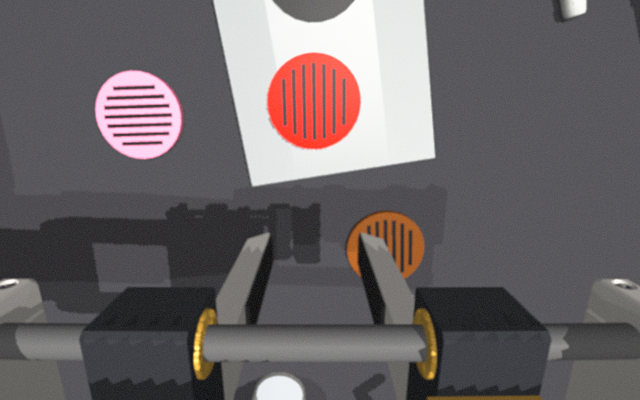

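The wrist view shows the red grid at (314,101), the well rim cut off at the top at (314,0), and both decoys on the counter. Measuring from it:

```bash
cat >> h.py <<'E'
def wmeas(f, well=True):
    c=np.load(f,allow_pickle=True).item(); C=cam("wrist",c,c["T"]); im=c["color"]
    h=cv2.cvtColor(im,cv2.COLOR_BGR2HSV).astype(int);H,S,V=h[...,0],h[...,1],h[...,2]
    m=(((H<5)|(H>174))&(S>170)&(V>90)).astype(np.uint8)*255
    m=cv2.morphologyEx(m,cv2.MORPH_CLOSE,np.ones((15,15)))
    q=max(cv2.findContours(m,cv2.RETR_EXTERNAL,cv2.CHAIN_APPROX_NONE)[0],key=cv2.contourArea).reshape(-1,2)
    return c,C,im,H,S,V,q
E
python3 - <<'E'
from h import *
c,C,im,H,S,V,q=wmeas("pics/wrist1.npy")
print(q.min(0),q.max(0)); gc,gr=circ(cast(C,q,.038)); print("grid",gc.round(4),gr.round(4))
m=((V<110)).astype(np.uint8); m[40:]=0; m[:,:260]=0; m[:,372:]=0
q=max(cv2.findContours(m,cv2.RETR_EXTERNAL,cv2.CHAIN_APPROX_NONE)[0],key=cv2.contourArea).reshape(-1,2); q=q[q[:,1]>2]
wc,wr=circ(cast(C,q,.03)); print("well rim near arc",wc.round(4),wr.round(4),q.min(0),q.max(0))
print("station corners", cast(C,[(253,186),(435,157)],.03).round(4))
print("brown",cast(C,[(386,247)],.008))
E
```

```text
[268  54] [359 147]
grid [ 0.5149 -0.0997] 0.0431
well rim near arc [ 0.5426 -0.0177] 0.0153 [277   3] [322  20]
station corners [[ 0.4223 -0.1488  0.03  ]
 [ 0.6042 -0.2011  0.03  ]]
brown [[ 0.52211483 -0.28151413  0.008     ]]
```

Cross-checks: the station's near edge measures 189 mm (190 given). The station centre from that edge is (0.566, 0.008), against the well's dot at (0.567, 0.0065). The well lies within 1 mm of the tool's x line. Next I'll move 22 mm forward and descend behind the grid.

```bash
python3 -m creep '[[[0,0,0],[0.022,-0.001,0.03],0],[[0,0,0],[0,0,0.04],0],[[0,0,0],[0,0,0.04],0],[[0,0,0],[0,0,0.03],0],[[0,0,0],[0,0,0.015],0]]' && python3 -m creep '[[[0,0,0],[0,0,0.01],0],[[0,0,0],[0,0,0.003],0],[[0,0,0],[0,0,0],0],[[0,0,0],[0,0,0],0]]'
python3 - <<'E'
from h import *
T,s=tcp(); c=r.camera("wrist"); c["T"]=T; np.save("pics/wrist2.npy",c,allow_pickle=True); cv2.imwrite("pics/wrist2.png",c["color"])
print(T[:3,3].round(4), s["contact_force"])
E
```

```text
t: 2.5
eef_pos: [0.4892, -0.1511, 0.0468]
tcp_rot: [-2.649, -1.68, 0.005]
contact_force: [0.8, -0.7, 0.7]
grip_width: 0.502
t: 2.9
eef_pos: [0.4923, -0.1526, 0.0388]
tcp_rot: [2.65, 1.683, 0.002]
contact_force: [0.0, -0.6, 0.9]
grip_width: 0.504
[ 0.4923 -0.1526  0.0388] [ 0.03326198 -0.62296664  0.89498275]
```

View pics/wrist2.png

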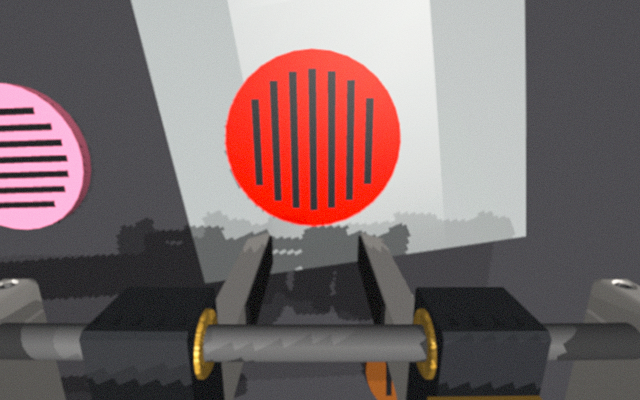

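The wrist view shows the fingertips at (265,238) and (365,238), symmetric behind the grid centred at (313,137). Next I'll feel for the deck in small steps.

```bash
python3 -m creep '[[[0,0,0],[0,0,0.0025],0],[[0,0,0],[0,0,0],0],[[0,0,0],[0,0,0],0]]'; python3 -m creep '[[[0,0,0],[0,0,0.0015],0],[[0,0,0],[0,0,0],0],[[0,0,0],[0,0,0],0]]';  python3 -m creep '[[[0,0,0],[0,0,0.001],0],[[0,0,0],[0,0,0],0],[[0,0,0],[0,0,0],0]]'
```

```text
t: 3.25
eef_pos: [0.4914, -0.1521, 0.0352]
tcp_rot: [2.652, 1.684, 0.0]
contact_force: [0.3, -0.1, 0.3]
grip_width: 0.501
t: 3.55
eef_pos: [0.4913, -0.1521, 0.0334]
tcp_rot: [-2.652, -1.684, 0.0]
contact_force: [-0.4, 0.3, 0.3]
grip_width: 0.499
t: 3.85
eef_pos: [0.4913, -0.1521, 0.0324]
tcp_rot: [-2.652, -1.684, 0.0]
contact_force: [-0.6, 0.1, 0.2]
grip_width: 0.497
```

```bash
python3 -m creep '[[[0,0,0],[0.006,0,0],0],[[0,0,0],[0.006,0,0],0],[[0,0,0],[0.006,0,0],0],[[0,0,0],[0.007,0,0],0],[[0,0,0],[0.007,0,0],0]]'; python3 -m creep '[[[0,0,0],[0.007,0,0],0],[[0,0,0],[0.007,0,0],0],[[0,0,0],[0.007,0,0],0],[[0,0,0],[0.007,0,0],0],[[0,0,0],[0.007,0,0],0]]';  python3 -m creep '[[[0,0,0],[0.007,0,0],0],[[0,0,0],[0.007,0,0],0],[[0,0,0],[0.006,0,0],0],[[0,0,0],[0.004,0,0],0],[[0,0,0],[0.002,0,0],0]]'; python3 -m creep '[[[0,0,0],[0,0,0],0],[[0,0,0],[0,0,0],0]]'
python3 - <<'E'
from h import *
T,s=tcp(); c=r.camera("wrist"); c["T"]=T; np.save("pics/wrist3.npy",c,allow_pickle=True); cv2.imwrite("pics/wrist3.png",c["color"])
print(T.round(4), s["contact_force"])
c,C,im,H,S,V,q=wmeas("pics/wrist3.npy")
q=q[q[:,1]<230]; print(q.min(0),q.max(0)); gc,gr=circ(cast(C,q,.038)); print("grid",gc.round(4),gr.round(4))
E
```

```text
t: 4.35
eef_pos: [0.5053, -0.1225, 0.0325]
tcp_rot: [2.651, 1.685, -0.0]
contact_force: [-0.1, -0.1, 0.1]
grip_width: 0.498
t: 4.85
eef_pos: [0.5201, -0.0909, 0.0325]
tcp_rot: [2.652, 1.684, -0.0]
contact_force: [-0.0, -0.5, 0.8]
grip_width: 0.499
t: 5.35
eef_pos: [0.5311, -0.0675, 0.0325]
tcp_rot: [2.651, 1.685, -0.0]
contact_force: [-0.1, -1.2, 0.7]
grip_width: 0.501
t: 5.55
eef_pos: [0.5308, -0.0679, 0.0324]
tcp_rot: [-2.652, -1.684, 0.0]
contact_force: [-0.7, 0.1, 0.2]
grip_width: 0.5
[[ 4.251e-01  9.051e-01 -1.000e-04  5.308e-01]
 [ 9.051e-01 -4.251e-01  1.000e-04 -6.790e-02]
 [ 0.000e+00 -1.000e-04 -1.000e+00  3.240e-02]
 [ 0.000e+00  0.000e+00  0.000e+00  1.000e+00]] [-0.68547879  0.05319695  0.23962244]
[226  71] [403 229]
grid [ 0.5506 -0.0249] 0.0442
```

View pics/wrist3.png

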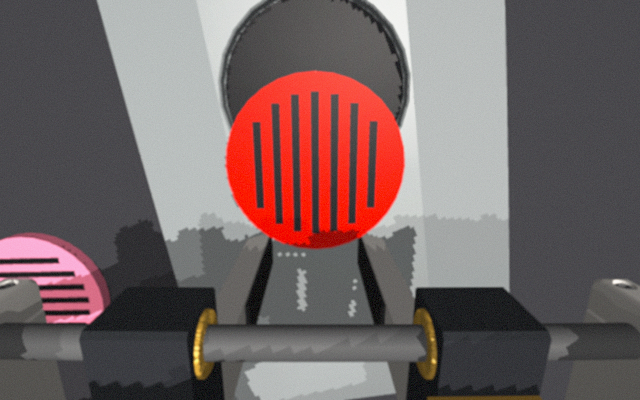

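The well rim spans columns 219–410 (middle 314.5) and the grid's centre is at column 315, so it is on line. About 35 mm remains, and I'll push on more slowly.

```bash
python3 -m creep '[[[0,0,0],[0.005,0,0],0],[[0,0,0],[0.005,0,0],0],[[0,0,0],[0.004,0,0],0],[[0,0,0],[0.003,0,0],0],[[0,0,0],[0.003,0,0],0]]'; python3 -m creep '[[[0,0,0],[0.003,0,0],0],[[0,0,0],[0.003,0,0],0],[[0,0,0],[0.002,0,0],0],[[0,0,0],[0.002,0,0],0],[[0,0,0],[0,0,0],0]]'
python3 - <<'E'
from h import *
T,s=tcp(); c=r.camera("wrist"); c["T"]=T; np.save("pics/wrist4.npy",c,allow_pickle=True); cv2.imwrite("pics/wrist4.png",c["color"])
print(T[:3,3].round(4), s["contact_force"])
E
```

```text
t: 6.1
eef_pos: [0.5395, -0.0495, 0.0325]
tcp_rot: [2.651, 1.685, -0.0]
contact_force: [-0.7, -0.6, 1.2]
grip_width: 0.503
t: 6.6
eef_pos: [0.5438, -0.0404, 0.0325]
tcp_rot: [-2.652, -1.685, -0.0]
contact_force: [0.5, -0.0, 0.6]
grip_width: 0.499
[ 0.5438 -0.0404  0.0325] [ 0.45970439 -0.02905725  0.57251651]
```

View pics/wrist4.png

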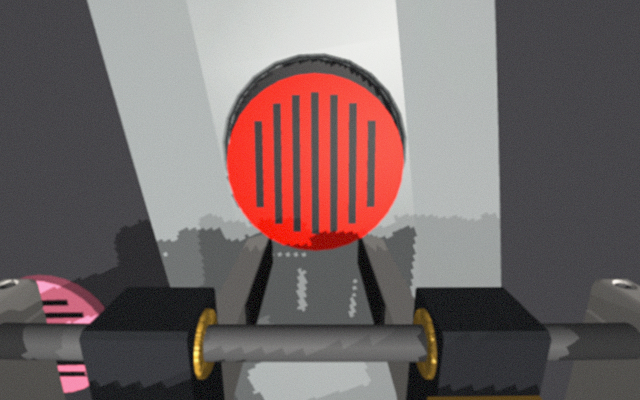

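The far rim is at row 55 and the grid's edge at row 72, a gap of about 8 mm, and it hasn't tipped yet. Pushing the rest.

```bash
python3 -m creep '[[[0,0,0],[0.002,0,0],0],[[0,0,0],[0.002,0,0],0],[[0,0,0],[0.001,0,0],0],[[0,0,0],[0,0,0],0]]'
python3 - <<'E'
from h import *
T,s=tcp(); c=r.camera("wrist"); c["T"]=T; np.save("pics/wrist5.npy",c,allow_pickle=True); cv2.imwrite("pics/wrist5.png",c["color"])
print(T[:3,3].round(4), s["contact_force"])
E
```

```text
t: 7.05
eef_pos: [0.5458, -0.0361, 0.0325]
tcp_rot: [2.652, 1.685, 0.0]
contact_force: [-1.4, 0.5, -0.3]
grip_width: 0.499
[ 0.5458 -0.0361  0.0325] [-1.38053578  0.50550713 -0.27458104]
```

View pics/wrist5.png

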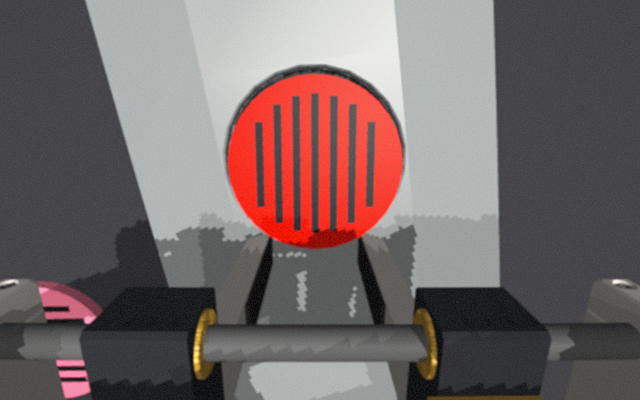

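```bash
python3 -m creep '[[[0,0,0],[0.001,0,0],0],[[0,0,0],[0.001,0,0],0],[[0,0,0],[0.001,0,0],0],[[0,0,0],[0,0,0],0]]'
python3 - <<'E'
from h import *
T,s=tcp(); c=r.camera("wrist"); c["T"]=T; np.save("pics/wrist6.npy",c,allow_pickle=True); cv2.imwrite("pics/wrist6.png",c["color"])
print(T[:3,3].round(4), s["contact_force"])
E
```

```text
t: 7.5
eef_pos: [0.5471, -0.0334, 0.0325]
tcp_rot: [2.652, 1.685, 0.0]
contact_force: [0.2, 0.7, 0.0]
grip_width: 0.505
[ 0.5471 -0.0334  0.0325] [0.17375587 0.70434701 0.01238314]
```

View pics/wrist6.png

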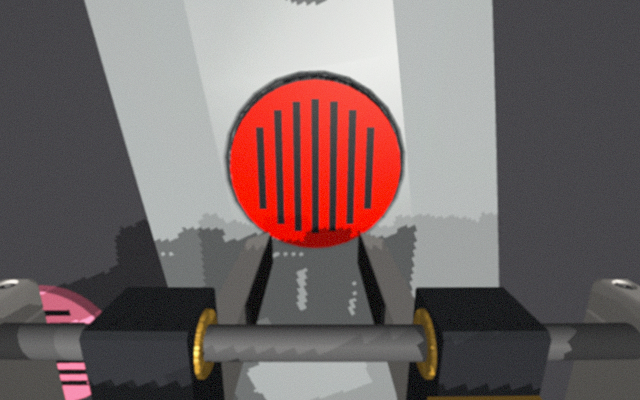

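The grid's edge moved from row 72 to 79 and the disc looks smaller, so it seems to have dropped. I'll nudge 1.5 mm more, then back off and look.

```bash
python3 -m creep '[[[0,0,0],[0.0015,0,0],0],[[0,0,0],[0,0,0],0],[[0,0,0],[-0.005,0,0],0],[[0,0,0],[-0.01,0,0],0],[[0,0,0],[-0.01,0,0],0]]'; python3 -m creep '[[[0,0,0],[-0.008,0,-0.01],0],[[0,0,0],[0,0,-0.03],0],[[0,0,0],[0,0,-0.03],0],[[0,0,0],[0,0,0],0],[[0,0,0],[0,0,0],0]]'
python3 - <<'E'
from h import *
T,s=tcp(); c=r.camera("wrist"); c["T"]=T; np.save("pics/wrist7.npy",c,allow_pickle=True); cv2.imwrite("pics/wrist7.png",c["color"])
print(T[:3,3].round(4), s["contact_force"])
c,C,im,H,S,V,q=wmeas("pics/wrist7.npy")
print(q.min(0),q.max(0)); 
for z in(.029,.038): gc,gr=circ(cast(C,q,z)); print("grid",gc.round(4),gr.round(4))
y,x=(q.min(0)+q.max(0))[::-1]//2
cv2.imwrite("pics/crop7.png",cv2.resize(im[max(0,y-75):y+75,x-100:x+100],None,fx=4,fy=4,interpolation=cv2.INTER_CUBIC))
E
```

```text
t: 8.05
eef_pos: [0.5366, -0.0556, 0.0324]
tcp_rot: [2.652, 1.685, -0.001]
contact_force: [0.3, -1.0, 0.4]
grip_width: 0.497
t: 8.55
eef_pos: [0.5341, -0.0627, 0.1038]
tcp_rot: [2.651, 1.682, 0.003]
contact_force: [-1.2, 0.3, -1.3]
grip_width: 0.497
[ 0.5341 -0.0627  0.1038] [-1.18180294  0.32095714 -1.26437351]
[250  37] [377 168]
grid [0.5654 0.0066] 0.0445
grid [0.5654 0.0066] 0.0429
```

View pics/crop7.png

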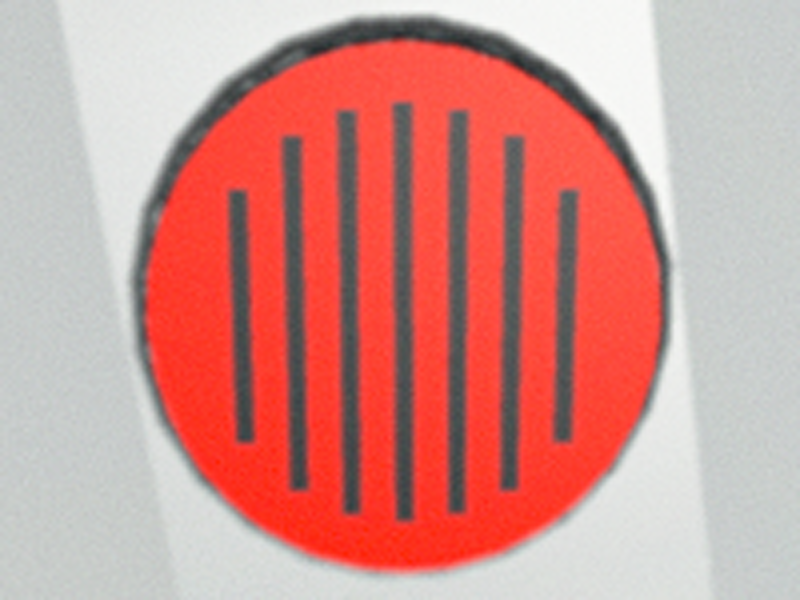

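The crop shows the grid inside the rim with a gap of about 4 mm on the far side and a thin dark line on the near side. Its radius fits as 44.5 mm at the seated height and 42.9 mm at deck height. Next I'll check the tilt, using the rim and a side view.

Run:
```python
from h import *
c,C,im,H,S,V,q=wmeas("pics/wrist7.npy")
m=((V<150)|(S>150)).astype(np.uint8)*255
k,l,st,ce=cv2.connectedComponentsWithStats(m); lab=l[100,313]
print(st[lab])
w=max(cv2.findContours((l==lab).astype(np.uint8),cv2.RETR_EXTERNAL,cv2.CHAIN_APPROX_NONE)[0],key=cv2.contourArea).reshape(-1,2)
print("rim",circ(cast(C,w,.03)))
# tilt: ellipse widths of grid along tool x and y at z=.029
T=c["T"]; P=cast(C,q,.029)-[.5654,.0066,0]; print("extent along x,y tool",np.ptp(P@T[:3,0]),np.ptp(P@T[:3,1]))
# slots ends: slot length near/far scale
for n in("scene","side"):
    cc=r.camera(n); D=cam(n,cc); p=proj(D,[.567,.0065,.03])[0].astype(int)
    cv2.imwrite(f"pics/{n}8.png",cv2.resize(cc["color"][p[1]-35:p[1]+35,p[0]-50:p[0]+50],None,fx=7,fy=7,interpolation=cv2.INTER_CUBIC))
```

```text
[  246    31   134   138 13884]
rim (array([0.56594064, 0.00847223]), np.float64(0.04623552739757262))
extent along x,y tool 0.08887710098174627 0.08954744161968944
```

View pics/scene8.png

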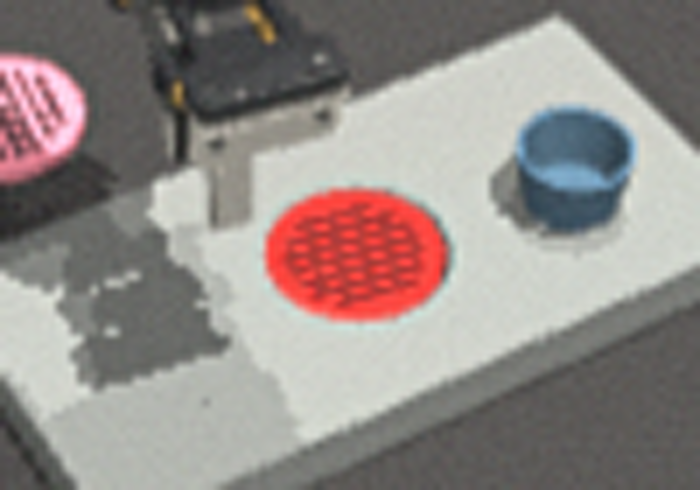

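View pics/side8.png

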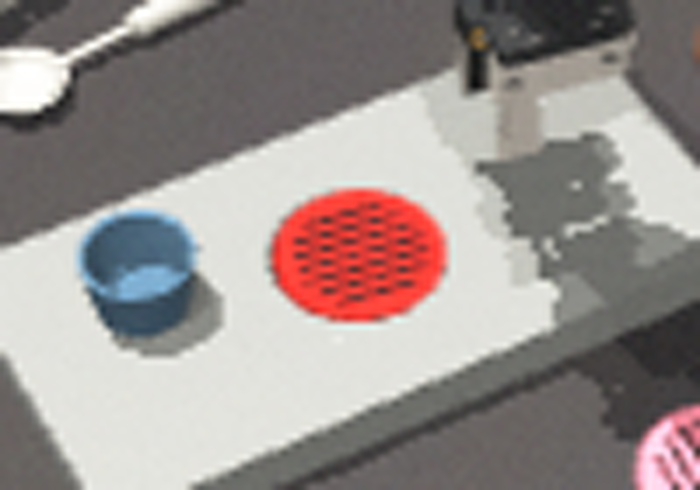

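The grid sits in the well in both outside views, flush with the deck, in scene crop (357,255) and side crop (358,255). Its extents are 88.9 × 89.5 mm, so there's no sign of tilt. It is about 2 mm from the rim centre, within the play. The ramekin looks undisturbed. Next I'll shut the fingers and move over the centre for the press.

```bash
python3 -m creep '[[[0,0,0],[0.03,0,0],-1],[[0,0,0],[0.03,0,0],-1],[[0,0,0],[0.012,0,0.01],-1],[[0,0,0],[0,0,0.015],-1],[[0,0,0],[0,0,0.015],-1]]'; python3 -m creep '[[[0,0,0],[0,0,0],-1],[[0,0,0],[0,0,0],-1],[[0,0,0],[0,0,0],-1],[[0,0,0],[0,0,0],-1]]'
```

```text
t: 9.2
eef_pos: [0.563, 0.0027, 0.0599]
tcp_rot: [-2.651, -1.685, 0.005]
contact_force: [-0.5, 0.5, -0.1]
grip_width: 0.113
t: 9.6
eef_pos: [0.5648, 0.0026, 0.0634]
tcp_rot: [2.651, 1.683, 0.002]
contact_force: [0.2, 0.1, 1.1]
grip_width: 0.004
```

```bash
python3 -m creep '[[[0,0,0],[0.003,0,0.012],-1],[[0,0,0],[0,0,0.01],-1],[[0,0,0],[0,0,0.006],-1],[[0,0,0],[0,0,0],-1],[[0,0,0],[0,0,0],-1]]'; python3 -m creep '[[[0,0,0],[0,0,0.002],-1],[[0,0,0],[0,0,0],-1],[[0,0,0],[0,0,0],-1]]'; python3 -m creep '[[[0,0,0],[0,0,0.001],-1],[[0,0,0],[0,0,0],-1],[[0,0,0],[0,0,0],-1]]'
```

```text
t: 10.1
eef_pos: [0.5653, 0.0059, 0.034]
tcp_rot: [-2.651, -1.684, 0.001]
contact_force: [0.3, -0.2, -0.0]
grip_width: 0.002
t: 10.4
eef_pos: [0.5657, 0.0058, 0.0327]
tcp_rot: [2.651, 1.684, 0.001]
contact_force: [0.4, -0.1, -0.2]
grip_width: 0.006
t: 10.7
eef_pos: [0.5655, 0.0058, 0.0315]
tcp_rot: [2.652, 1.684, -0.0]
contact_force: [-0.3, 0.3, -0.9]
grip_width: 0.004
```

```bash
python3 -m creep '[[[0,0,0],[0,0,0.001],-1],[[0,0,0],[0,0,0],-1],[[0,0,0],[0,0,0],-1]]'; python3 -m creep '[[[0,0,0],[0,0,0.001],-1],[[0,0,0],[0,0,0],-1],[[0,0,0],[0,0,0],-1]]'; python3 -m creep '[[[0,0,0],[0,0,0.001],-1],[[0,0,0],[0,0,0],-1],[[0,0,0],[0,0,0],-1]]'
```

```text
t: 11.0
eef_pos: [0.5655, 0.0059, 0.0304]
tcp_rot: [2.652, 1.684, -0.0]
contact_force: [-0.3, -0.3, 0.7]
grip_width: 0.007
t: 11.3
eef_pos: [0.5655, 0.0059, 0.0294]
tcp_rot: [2.652, 1.684, -0.0]
contact_force: [0.6, -0.2, -0.2]
grip_width: 0.005
t: 11.6
eef_pos: [0.5656, 0.0058, 0.0293]
tcp_rot: [2.652, 1.684, 0.0]
contact_force: [-2.5, -0.3, 5.9]
grip_width: 0.006
```

Contact came at z = 0.0293, and the home top height is 0.029, so the grid is seated. I'll press slightly more, hold, then retreat.

```bash
python3 -m creep '[[[0,0,0],[0,0,0.0005],-1],[[0,0,0],[0,0,0],-1],[[0,0,0],[0,0,0],-1],[[0,0,0],[0,0,0],-1]]'; python3 -m creep '[[[0,0,0],[0,0,-0.005],-1],[[0,0,0],[0,0,-0.015],-1],[[0,0,0],[0,0,-0.03],-1],[[0,0,0],[0,0,-0.04],-1],[[0,0,0],[0,0,-0.04],-1]]'; python3 -m creep '[[[0,0,0],[-0.03,0,0],-1],[[0,0,0],[-0.04,0,0],-1],[[0,0,0],[-0.02,0,0],-1],[[0,0,0],[0,0,0],-1],[[0,0,0],[0,0,0],-1]]'
python3 - <<'E'
from h import *
T,s=tcp(); c=r.camera("wrist"); c["T"]=T; np.save("pics/wrist9.npy",c,allow_pickle=True); cv2.imwrite("pics/wrist9.png",c["color"])
print(T[:3,3].round(4), s["contact_force"])
c,C,im,H,S,V,q=wmeas("pics/wrist9.npy")
gc,gr=circ(cast(C,q,.029)); print("grid",gc.round(4),gr.round(4)); P=cast(C,q,.029); print(np.ptp(P@T[:3,0]),np.ptp(P@T[:3,1]))
cc=r.camera("scene"); cv2.imwrite("pics/scene9.png",cc["color"])
E
```

```text
t: 12.0
eef_pos: [0.5656, 0.0058, 0.0293]
tcp_rot: [2.651, 1.684, 0.001]
contact_force: [-1.9, -0.1, 7.0]
grip_width: 0.009
t: 12.5
eef_pos: [0.5652, 0.0059, 0.1595]
tcp_rot: [-2.652, -1.684, 0.001]
contact_force: [0.3, 0.2, 0.3]
grip_width: 0.005
t: 13.0
eef_pos: [0.5276, -0.0756, 0.1586]
tcp_rot: [2.652, 1.683, 0.002]
contact_force: [0.4, -0.2, -0.8]
grip_width: 0.002
[ 0.5276 -0.0756  0.1586] [ 0.38806353 -0.24975336 -0.80935178]
grid [0.5653 0.0067] 0.0443
0.08870140718790803 0.08956870573494197
```

View pics/wrist9.png

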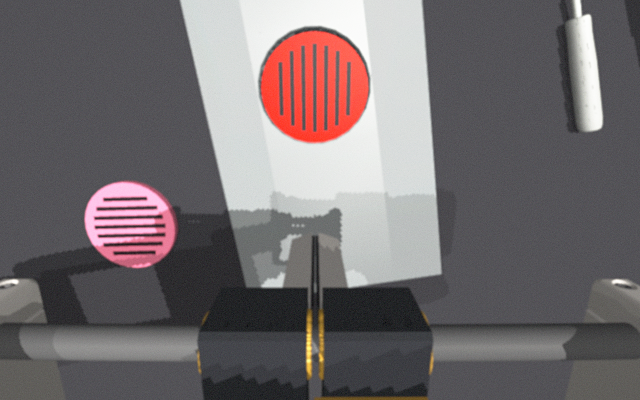

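View pics/scene9.png

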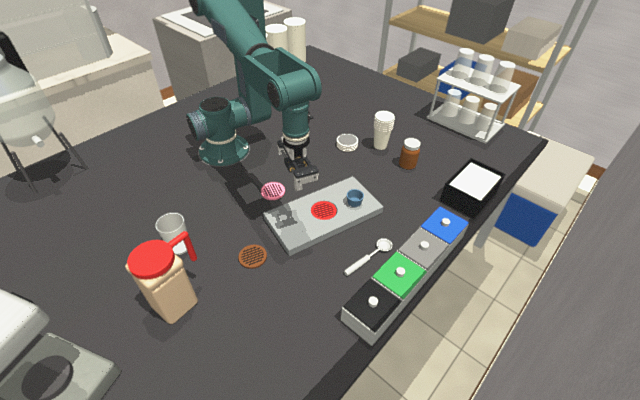

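The grid is seated at scene (324,211), the ramekin is still at (355,198), and every other object is at its starting pixels. The arm is clear, so I'm handing in.

```bash
python3 -c "
from plant import r
print(r.job_done())"
```

```text
the job is handed in; nothing more can be done
None
```

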